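# Load the wash carrier and hang it on the lift hook to drain

### The job

Get the wash carrier ready to drain: of the three loose sleeves, stand the one of the same length as the sleeve already on the carrier over the carrier's empty pin, and leave the other two standing where they are. Then slide the drip pan, with the carrier standing in it, up against the base of the lift stand so that the hook comes under the carrier's handle. Last, press the stand's lever all the way down, so that the hook takes the carrier by its handle and it hangs clear above the pan with both sleeves on.

Things in the scene. Friction and masses are not known exactly. Their poses are not given: they have to be found in the camera images.
- stand: Lift stand fixed to the bench, grey: base plate 127 x 96 x 10 mm, a clevis post, and a rocking arm on a pivot 135 mm above the bench. Origin: on the bench straight below the pivot. Its x axis points level from the post to the hook side, z up. The base's edge that the pan comes up against lies at x = +67 mm (y from -48 to +48).
- lift_arm (a joint): Angle of the stand's rocking arm: 0 = hook down, lever knob up; 0.63 rad = its stop, lever fully down, hook up. A stiff hinge, it stays where it is left; pressing the knob takes 8 to 18 N.
- hook (a point): Lowest point of the upturned steel hook (centre of its 10 mm round bar), which swings with the arm. With the hook down it lies at x = +126 mm, z = 79 mm in the stand's frame; the tip of the hook then reaches out to x = 174 mm and up to z = 98 mm, and the bend on its inner side rises to z = 122 mm at x = 117 mm.
- lever_knob (a point): Centre of the black ball, 32 mm across, at the end of the lever, 120 mm from the pivot on the side away from the hook; about 184 mm above the bench with the hook down and 110 mm with the lever fully down.
- pan: Loose drip pan of aluminium, 150 x 110 x 24 mm, walls and floor 2.5 mm, about 0.3 kg. Origin: centre of its underside; x along its length (away from the stand), z up. Against the base it lies 142 mm from the stand's origin.
- carrier: Loose steel wire carrier, 124 x 88 mm, sides 24 mm high, standing in the pan. Origin: centre of its underside; x along its length (away from the stand), z up. Two brass pins on its centre line, 42 mm either side of the middle: the one at -x carries a sleeve already (56 mm long, 34 mm across, fast), the one at +x is empty. A fixed handle bridges the middle, along its y axis.
- bail (a point): Middle of the handle's top bar (8 mm round, straight for 56 mm along the carrier's y axis), 110 mm above the carrier's underside.
- free_pin (a point): Foot of the empty pin, on the carrier's floor, 3 mm above its underside. The pin is 14 mm across, 37 mm high, with a round top.
- sleeve_mid: Loose steel sleeve 56 mm long, 34 mm outside, 22 mm bore, standing upright on the bench; the same length as the sleeve on the carrier. Origin: centre of its lower end, z along its axis.
- sleeve_short: Loose steel sleeve 44 mm long, otherwise like the others, standing upright. Origin: centre of its lower end.
- sleeve_long: Loose steel sleeve 68 mm long, otherwise like the others, standing upright. Origin: centre of its lower end.
Not all that is in view belongs to the job. Of the things that look like the pan, the larger one is meant.

How it is judged:
On the way, in this order (a step that is already met when the one before it is completed fails the run):
1. the sleeve of matching length stands on the empty pin, down on the carrier's floor, let go, the carrier standing in the pan (distance between sleeve_mid and free_pin below 0.01 m and angle between the z axis of sleeve_mid and the z axis of carrier, either way round below 0.2 rad and contact force between the fingers and sleeve_mid below 0.1 N and contact force between carrier and pan above 1 N), for 0.2 s.
2. the pan is up against the stand's base with the carrier in it, and the lowered hook is under the carrier's handle (x of pan in the frame of stand below 0.15 m and x of bail in the frame of stand between 0.115 and 0.16 m and y of bail in the frame of stand between -0.03 and 0.03 m and contact force between carrier and pan above 1 N and value of joint lift_arm below 0.12 rad), for 0.2 s.
3. the lever is fully down and the carrier hangs by its handle from the hook, off the pan (value of joint lift_arm above 0.56 rad and contact force between carrier and lift_arm above 2 N and contact force between carrier and pan below 0.1 N), for 0.2 s.
At the end, for the whole second after the job is handed in: The lever is down (arm angle over 0.55 rad) and stays there; the carrier hangs still by its handle from the hook, touching nothing of the pan, tilted less than 0.4 rad, centred over the pan within 40 mm; the matching sleeve is on its pin, within 10 mm of the foot; the pan lies flat on the bench (distance between sleeve_mid and free_pin below 0.01 m and angle between the z axis of sleeve_mid and the z axis of carrier, either way round below 0.2 rad and value of joint lift_arm above 0.55 rad and contact force between carrier and lift_arm above 2 N and contact force between carrier and pan below 0.1 N and distance between bail and hook below 0.045 m and height (world z) of carrier above 0.035 m and angle between carrier's own z axis and vertical below 0.4 rad and horizontal distance between carrier and pan below 0.04 m and height (world z) of pan below 0.01 m and angle between pan's own z axis and vertical below 0.1 rad and linear speed of carrier below 0.08 m/s).
It fails at once if one of the other two sleeves is moved more than 30 mm or knocked over (distance of any of sleeve_short, sleeve_long from where it was at the start of the episode above 0.03 m or angle between any of sleeve_short, sleeve_long's own z axis and vertical above 0.5 rad).
It also fails if it takes over 59 s, if anything falls off the work surface, if the arm or the gripper's body presses on something with over 40 N, if the wrist force passes 120 N, or if a joint passes its speed limit or range.

### The arm

A 6-joint arm with a two-finger parallel gripper is mounted at the origin on the work surface; the furniture and walls round the work are solid. World frame = base frame: x ahead of the robot, y to its left, z up, the work surface at z = 0. Lengths are in m, angles in rad, forces in N, time in s.
With the tool pointing down it reaches from about 0.325 to 0.9 m from the base axis. Payload 6.1 kg.
Tool frame: the origin (TCP) lies where the fingers leave the gripper's body, on its centre line; the fingertips stand arm.tip_reach ahead of it and the grasp point (between the pads) lies 54 mm ahead of it (arm.tip_reach is the distance from the TCP to the fingertips, in m); z points along the fingers, y is the line along which they close (so a half turn about z gives the same grasp; the last joint's range is limited). The gripper opens to 85 mm and grips with 20 to 120 N. Pads are 22 mm wide; open, the fingers measure 114 mm over their backs; the gripper's body (76 mm by 85 mm) begins 54 mm behind the grasp point. The pads swing forward as they close: fully open they stand 13 mm farther back than shut.
Start: joints at [-1.226, 0.22, 1.526, -0, 1.395, -0.126], TCP at [0.283, -0.557, 0.304] pointing down, gripper open.
Joint ranges: [-2.98, 2.98], [-0.91, 2.08], [0.09, 2.57], [-1.24, 4.39], [0.2, 2.65], [-2.68, 2.68]. Speed limits (rad/s): [2.57, 2.57, 3.01, 3.14, 3.14, 3.14].

### API

Orientations are given as a rotation vector (axis times angle).
In Python, from rig import telemetry, eyes, ticket, look_for, trace, arm gives the robot as it stands.
- The arm moves only by the shell command python3 -m inch 'ROWS' [FORCE]. ROWS is JSON, one flat list of numbers, 7 for each row, row after row: the shift along the tool's x, y, z scaled (see below), then the turn, a rotation vector about the tool's x, y, z scaled (see below), then the closure, from -1 (fully open) to 1 (shut). In form: [x, y, z, ax, ay, az, gripper, x, y, z, ax, ay, az, gripper, ...]. A call has 1 to 12 rows; each row is the pose to reach, as a shift and turn from the pose commanded when the call began, along the tool's axes at that moment, turning the shorter way round; what a row does not reach only later rows make up. The controller multiplies each number of a shift by 0.12 m and each number of a turn by 360 degrees. A row lasts 1/8 s, in which the tool goes at most 62.5 mm and 10.7 degrees, less where a joint would pass 70% of its speed; a pose out of reach is approached as far as the arm can. A call with a number of a shift or a turn outside -1 to 1 is refused whole. A call with a gripper value outside its range is refused whole. The fingers move at their own pace and stop on an object; FORCE is the grip in N (left out, the last holds). Time passes only in rows, so rows that repeat a pose let the fingers close. It gives the time, the measured TCP pose, the force, the opening and the grip force at its end, in the units of the state.
- telemetry.observe(): the state, without advancing time (a new reading comes with each control period).
- eyes.grab_frame(name): name is "side" or "top"; returns a dict with "img" (480x640x3 uint8, red, green, blue), "K" (3x3 intrinsics, pixels), "camera_from_world" (4x4, takes a point from world to camera coordinates). Camera axes: x right, y down, z forward; pixel columns grow to the right and rows downward; lengths in m; the calibration is good to about 2 mm. A picture is of the moment at which its call begins. There is no depth.
- ticket.sign_off(): hands the job in; it is judged then, once.
Trained networks look in the newest picture that a camera, given by its name, has taken for a name from the list of things; names that differ only in an ending like _2 or _b are one class to them, and where a whole thing is asked for, a point or a joint stands for the part that bears it (a point fixed in the world has none). Each returns a list of dicts, best first, with "p" (0 to 1); they miss things now and then, are a little off and sometimes report something else, mostly with a low value. They report only what shows in the picture. A call takes as long as a camera call. They do not tell look-alikes from the thing itself.
- look_for(camera, thing): "box" ([left, top, right, bottom] as shares, 0 to 1, of the picture: columns of its width, rows of its height, round what is visible of it).
- trace(camera, thing): "mask" (480x640 bool, what is visible of it) and "box" ([left, top, right, bottom] as shares, 0 to 1, of the picture: columns of its width, rows of its height, round what is visible of it).
The state is a dict: "t": time; "qpos": joint angles; "joint_velocities": joint speeds; "joint_torque": joint torques, N m; "tcp_pos": TCP position; "eef_rot": TCP orientation; "force": force on the tool from outside, world axes, zero at the start; "moment": the same for the moment, N m; "opening": finger opening in m; "finger_force": force on a finger pad.
Only numpy, scipy, OpenCV 4.12 (cv2) and the standard library are available. Lean on these libraries where they do the work, as an engineer would, in place of code of your own. Each camera call takes 0.05 s, during which the arm holds its last target. There are 200 camera calls.

## Working session

There is one attempt and no reset: what is moved stays moved. The work goes in short steps, Python scripts to look and compute and a shell command to move; the robot and the scene stay as the last step left them, time stands still between calls to the robot, and variables do not carry over. Pictures are saved under pics/ and viewed, at most 10 in all, crops included, and the job is handed in when it is done.

```bash
ls; mkdir -p pics; python3 - <<'E'
from rig import telemetry, eyes, look_for, arm
import cv2,numpy as np
print(arm.tip_reach); s=telemetry.observe(); print(s['t'],s['tcp_pos'],s['eef_rot'],s['opening'])
for c in ['side','top']:
    f=eyes.grab_frame(c); cv2.imwrite(f'pics/{c}0.png',f['img'][:,:,::-1])
    print(c,f['K'].tolist(),np.round(f['camera_from_world'],4).tolist())
    for n in ['stand','lift_arm','hook','lever_knob','pan','carrier','sleeve_mid','sleeve_short','sleeve_long']:
        for d in look_for(c,n)[:4]:
            b=np.array(d['box'])*[640,480,640,480]; print(n,round(d['p'],2),b.round(0))
E
```

```text
pics
0.0726
0.0 [ 0.28331964 -0.55655903  0.30280433] [-3.05304951e+00 -7.32229805e-01  3.66893158e-04] 0.08516310878114412
side [[604.2954441493432, 0.0, 324.60150394261126], [0.0, 604.2954441493432, 250.69119434439975], [0.0, 0.0, 1.0]] [[-0.9916, -0.1281, -0.0204, 0.3238], [-0.0594, 0.5884, -0.8064, 0.1535], [0.1153, -0.7984, -0.591, 1.3283], [0.0, 0.0, 0.0, 1.0]]
stand 0.6 [290. 142. 325. 241.]
lift_arm 0.91 [300. 142. 312. 240.]
lift_arm 0.35 [284. 239. 322. 292.]
hook 0.87 [299. 145. 310. 240.]
lever_knob 0.64 [297. 147. 311. 240.]
pan 0.65 [279. 250. 331. 302.]
pan 0.43 [299. 143. 316. 240.]
carrier 0.65 [280. 243. 324. 289.]
sleeve_mid 0.93 [268. 341. 290. 368.]
sleeve_short 0.89 [271. 402. 289. 431.]
sleeve_long 0.73 [272. 362. 291. 399.]
top [[602.723419126859, 0.0, 329.0892829401105], [0.0, 602.723419126859, 243.9880145104698], [0.0, 0.0, 1.0]] [[0.0086, -0.9999, -0.012, -0.0379], [-0.9894, -0.0068, -0.1454, 0.3417], [0.1453, 0.0131, -0.9893, 1.5837], [0.0, 0.0, 0.0, 1.0]]
stand 0.74 [374. 192. 499. 239.]
lift_arm 0.72 [374. 191. 498. 225.]
hook 0.95 [374. 194. 498. 225.]
lever_knob 0.96 [374. 193. 497. 220.]
lever_knob 0.36 [214. 225. 231. 241.]
pan 0.87 [328. 200. 388. 249.]
pan 0.82 [175. 269. 225. 314.]
carrier 0.91 [332. 203. 380. 240.]
carrier 0.29 [375. 192. 496. 225.]
sleeve_mid 0.7 [248. 213. 266. 228.]
sleeve_short 0.53 [193. 225. 209. 237.]
sleeve_long 0.48 [216. 223. 230. 241.]
```

View pics/side0.png

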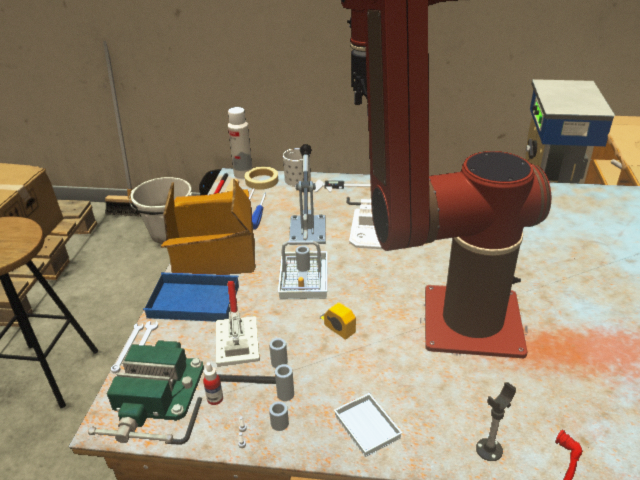

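View pics/top0.png

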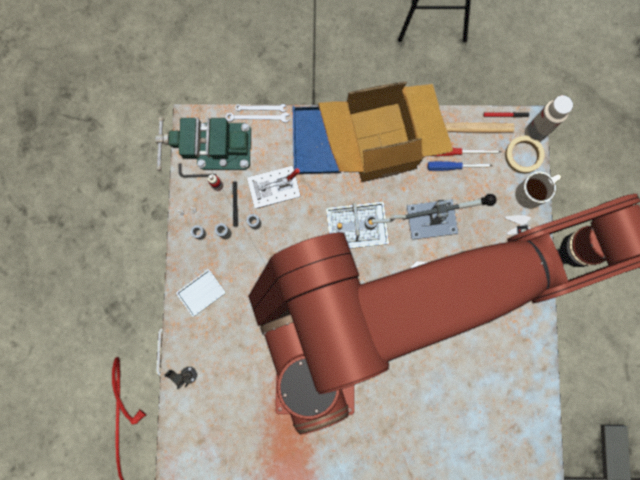

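```bash
cat > h.py <<'E'
import numpy as np,cv2
from rig import telemetry, eyes, look_for, trace, arm
from scipy.optimize import minimize
def proj(f,P):
    P=np.atleast_2d(P);T=f['camera_from_world'];c=P@T[:3,:3].T+T[:3,3];q=c@f['K'].T;return q[:,:2]/q[:,2:]
def ray(f,px,z):
    T=f['camera_from_world'];R=T[:3,:3];o=-R.T@T[:3,3];d=R.T@np.linalg.inv(f['K'])@[px[0],px[1],1];return o+d*(z-o[2])/d[2]
A=np.linspace(0,2*np.pi,40,endpoint=False)
def cyl(x,y,L,r=.017,z0=0):
    c=np.c_[x+r*np.cos(A),y+r*np.sin(A)]
    return np.r_[np.c_[c,0*A+z0],np.c_[c,0*A+z0+L]]
def sil(f,P,S=8):
    m=np.zeros((480,640),np.uint8)
    cv2.fillConvexPoly(m,np.round((cv2.convexHull(proj(f,P).astype(np.float32)))*16).astype(np.int32),255,cv2.LINE_AA,4);return m/255.
def masks(cam,name):
    return [(d['p'],d['mask'].astype(float)) for d in trace(cam,name)]
E
python3 - <<'E'
from h import *
fs={c:eyes.grab_frame(c) for c in('side','top')}
M={c:[] for c in fs}
for c in fs:
  for n in('sleeve_mid','sleeve_short','sleeve_long'):
    for p,m in masks(c,n):
      ys,xs=np.nonzero(m); print(c,n,round(p,2),xs.mean().round(1),ys.mean().round(1),xs.min(),xs.max(),ys.min(),ys.max(),m.sum()); M[c].append(m)
# assign by centroid
cen={'side':[(278,352),(285,382),(279,415)],'top':[(253,221),(222,231),(197,232)]}
for k in range(3):
  ms={}
  for c in fs:
    for m in M[c]:
      ys,xs=np.nonzero(m)
      if np.hypot(xs.mean()-cen[c][k][0],ys.mean()-cen[c][k][1])<8: ms[c]=m;break
  if not ms: print(k,'none');continue
  x0=ray(fs['side'],cen['side'][k],.028)
  cost=lambda v:sum(np.abs(sil(fs[c],cyl(v[0],v[1],v[2]))-ms[c]).sum() for c in ms)
  r=minimize(cost,[x0[0],x0[1],.056],method='Nelder-Mead',options=dict(initial_simplex=[[x0[0],x0[1],.056],[x0[0]+.01,x0[1],.056],[x0[0],x0[1]+.01,.056],[x0[0],x0[1],.066]]))
  print(k,list(ms),r.x.round(4),r.fun)
s=fs['side']['img'];t=fs['top']['img']
out=np.zeros((600,800,3),np.uint8)
out[:300,:400]=cv2.resize(s[335:435,230:363],(400,300),interpolation=cv2.INTER_CUBIC)
out[:300,400:]=cv2.resize(t[190:265,180:280],(400,300),interpolation=cv2.INTER_CUBIC)
out[300:,:400]=cv2.resize(s[225:315,245:365],(400,300),interpolation=cv2.INTER_CUBIC)
out[300:,400:]=cv2.resize(t[170:275,320:460],(400,300),interpolation=cv2.INTER_CUBIC)
cv2.imwrite('pics/c1.png',out[:,:,::-1])
E
```

```text
side sleeve_mid 0.94 277.8 351.6 269 287 338 366 439.0
side sleeve_short 0.74 278.4 415.5 269 288 401 430 491.0
side sleeve_long 0.69 284.5 382.4 275 294 364 401 633.0
top sleeve_mid 0.51 253.8 221.0 246 261 214 228 175.0
top sleeve_short 0.67 198.8 231.8 191 206 225 239 157.0
top sleeve_long 0.53 222.9 230.8 215 231 223 239 212.0
0 ['side', 'top'] [0.4011 0.1649 0.0485] 112.11764705882354
1 ['side', 'top'] [0.3716 0.2471 0.0625] 86.90196078431372
2 ['side', 'top'] [0.3709 0.3161 0.0377] 94.33333333333334
```

View pics/c1.png

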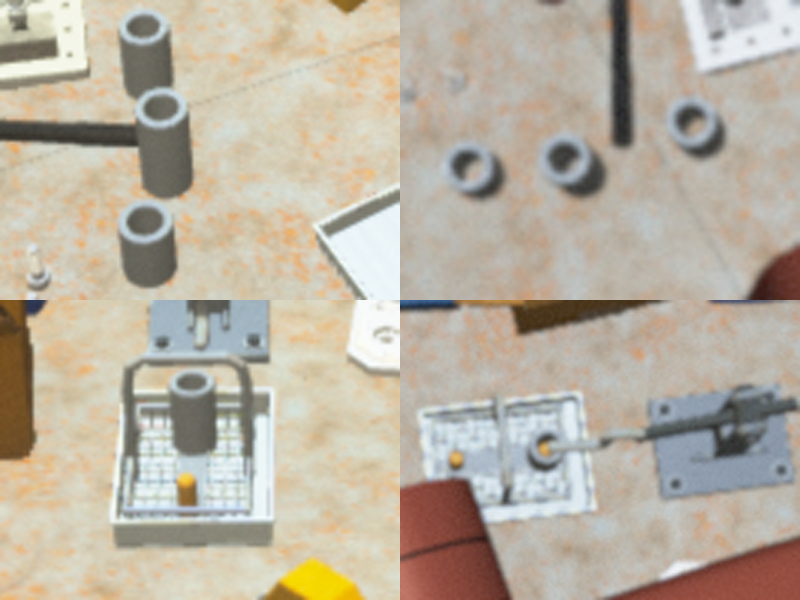

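```bash
cat >> h.py <<'E'
def pr(n,*a): print(n,*[np.round(v,4).tolist() for v in a])
E
python3 - <<'E'
from h import *
fs={c:eyes.grab_frame(c) for c in('side','top')}
S=lambda x,y,z:ray(fs['side'],(245+x*.3,225+(y-300)*.3),z)
T=lambda x,y,z:ray(fs['top'],(320+(x-400)*.35,170+(y-300)*.35),z)
for n,a,b,z in[('mid',(278.3,344),(253.75,220.75),.056),('long',(284,369.3),(221.75,230),.068),('short',(279,407.7),(197.5,231.75),.044)]:
  pr(n,ray(fs['side'],a,z),ray(fs['top'],b,z))
pr('csleeve',S(193,382,.0615),T(546,450,.0615))
pr('pin',S(187,480,.038),T(456,459,.038))
pr('barS',S(135,360,.1125),S(243,359,.1125)); pr('barT',T(501,400,.1125),T(505,498,.1125))
pr('panT',T(418,409,.024),T(575,391,.024),T(596,509,.024))
pr('panS',S(130,390,.024),S(272,391,.024),S(273,520,.024),S(112,520,.024))
pr('baseT',T(648,402,.01),T(780,384,.01),T(797,480,.01),T(663,498,.01))
pr('baseS',S(147,358,.01),S(269,361,.01))
for c in fs:
  for n in('carrier','pan','lift_arm','stand'):
    for d in trace(c,n)[:3]:
      ys,xs=np.nonzero(d['mask']);print(c,n,round(d['p'],2),xs.min(),xs.max(),ys.min(),ys.max(),len(xs))
# detection of knob
E
```

```text
mid [0.3962, 0.1717, 0.056] [0.398, 0.1635, 0.056]
long [0.3699, 0.2476, 0.068] [0.3707, 0.2448, 0.068]
short [0.3675, 0.3181, 0.044] [0.3696, 0.3137, 0.044]
csleeve [0.396, -0.1411, 0.0615] [0.3943, -0.1452, 0.0615]
pin [0.3881, -0.0584, 0.038] [0.3895, -0.0629, 0.038]
barS [0.4268, -0.0936, 0.1125] [0.3529, -0.1022, 0.1125]
barT [0.4299, -0.1023, 0.1125] [0.3416, -0.1061, 0.1125]
panT [0.4397, -0.0268, 0.024] [0.4579, -0.1748, 0.024] [0.3455, -0.1939, 0.024]
panS [0.451, -0.1769, 0.024] [0.3451, -0.1864, 0.024] [0.3257, -0.0384, 0.024] [0.4359, -0.0269, 0.024]
baseT [0.4507, -0.2451, 0.01] [0.4689, -0.3705, 0.01] [0.3765, -0.3846, 0.01] [0.3585, -0.2582, 0.01]
baseS [0.4498, -0.2383, 0.01] [0.355, -0.2438, 0.01]
side carrier 0.9 281 321 239 289 1536
side pan 0.9 335 400 394 455 2357
side lift_arm 0.59 300 311 144 239 568
side lift_arm 0.24 275 292 365 399 546
side stand 0.81 289 325 145 243 1576
top carrier 0.96 332 379 203 241 1085
top carrier 0.56 215 231 222 238 203
top pan 0.95 328 388 202 247 641
top pan 0.71 178 224 271 314 1152
top lift_arm 0.74 373 496 193 221 682
top stand 0.82 373 496 193 238 2061
top stand 0.32 331 379 203 241 1043
```

```bash
cat >> h.py <<'E'
from scipy.spatial.transform import Rotation as Ro
U=np.array([-.144,.9896,0.]);U/=np.linalg.norm(U);K3=np.array([0,0,1.])
def Rt(tilt):
    s,c=np.sin(np.radians(tilt)),np.cos(np.radians(tilt));z=-s*U-c*K3;x=c*U-s*K3;return np.c_[x,np.cross(z,x),z]
def go(g,tilt,reach=.054):
    """scaled tool-frame shift and turn that bring the point `reach` ahead of TCP to g"""
    s=telemetry.observe();R=Ro.from_rotvec(s['eef_rot']).as_matrix();G=Rt(tilt);t=np.array(g)-reach*G[:,2]
    d=R.T@(t-s['tcp_pos'])
    print('t',round(s['t'],2),'tcp',np.round(s['tcp_pos'],4),'target',t.round(4),'open',round(s['opening'],4),'F',np.round(s['force'],1),'ff',s['finger_force'])
    print('shift',(d/.12).round(3),'turn',(Ro.from_matrix(R.T@G).as_rotvec()/2/np.pi).round(4),'rows>=',(np.linalg.norm(d)/.0625).round(1))
E
python3 -c "
from h import *
f=eyes.grab_frame('side')
g=eyes.grab_frame('top')
pr('knob',ray(f,(305,149.5),.184),ray(g,(489,200),.184))
go([.397,.1665,.15],15)"
```

```text
knob [0.4299, -0.4225, 0.184] [0.4289, -0.4234, 0.184]
t 2.0 tcp [ 0.2835 -0.557   0.3039] target [0.395  0.1803 0.2022] open 0.0851 F [ 0.  -0.6  0.2] ff 0.0
shift [ 3.615 -5.054  0.848] turn [-0.0259 -0.0361 -0.1969] rows>= 12.0
```

```bash
python3 -m inch '[0.7,-1,0,-0.007,-0.01,-0.05,-1, 0.7,-1,0,-0.013,-0.018,-0.1,-1, 0.7,-1,0,-0.02,-0.027,-0.15,-1, 0.7,-1,0,-0.0259,-0.0361,-0.1969,-1, 0.7,-1,0,-0.0259,-0.0361,-0.1969,-1, 0.7,-1,0,-0.0259,-0.0361,-0.1969,-1, 0.7,-1,0,-0.0259,-0.0361,-0.1969,-1, 0.7,-1,0,-0.0259,-0.0361,-0.1969,-1]'; python3 -c "
from h import *
go([.397,.1665,.15],15)"
```

```text
t: 3.0
tcp_pos: [0.3038, -0.4117, 0.304]
eef_rot: [1.92, 2.217, -0.252]
force: [-0.1, -0.1, 0.1]
opening: 0.0854
finger_force: 0.0
t 3.0 tcp [ 0.3038 -0.4117  0.304 ] target [0.395  0.1803 0.2022] open 0.0854 F [-0.1 -0.1  0.1] ff 0.0
shift [ 4.831  1.457 -0.414] turn [ 0.     -0.     -0.0002] rows>= 9.7
```

```bash
for i in 1 2 3 4; do python3 -m inch '[0.5,0.18,-0.134,0,0,0,-1, 1,0.36,-0.268,0,0,0,-1, 1,0.36,-0.268,0,0,0,-1]'|head -2; done;  python3 -c "
from h import *
go([.397,.1665,.12],15)"
```

```text
t: 3.38
tcp_pos: [0.3294, -0.28, 0.3039]
t: 3.75
tcp_pos: [0.3545, -0.151, 0.3043]
t: 4.12
tcp_pos: [0.3794, -0.0221, 0.3043]
t: 4.5
tcp_pos: [0.4044, 0.1061, 0.3039]
t 4.5 tcp [0.4044 0.1061 0.3039] target [0.395  0.1803 0.1722] open 0.0854 F [-0.2  0.   0.7] ff 0.0
shift [0.886 0.013 0.9  ] turn [ 0.     -0.0001  0.0003] rows>= 2.4
```

```bash
python3 -m inch '[0.45,0,0.45,0,0,0,-1, 0.886,0.013,0.9,0,0,0,-1, 0.886,0.013,0.9,0,0,0,-1, 0.886,0.013,0.9,0,0,0,-1]'|head -2;  python3 -c "
from h import *
go([.397,.1665,.038],15)
s=eyes.grab_frame('side')['img'];t=eyes.grab_frame('top')['img']
out=np.zeros((600,800,3),np.uint8)
out[:300,:400]=cv2.resize(s[285:405,210:370],(400,300),interpolation=cv2.INTER_CUBIC)
out[300:,:400]=cv2.resize(t[160:280,180:340],(400,300),interpolation=cv2.INTER_CUBIC)
out[:300,400:]=cv2.resize(s[225:315,245:365],(400,300),interpolation=cv2.INTER_CUBIC)
out[300:,400:]=cv2.resize(t[170:275,320:460],(400,300),interpolation=cv2.INTER_CUBIC)
cv2.imwrite('pics/c2.png',out[:,:,::-1])"
```

```text
t: 5.0
tcp_pos: [0.3936, 0.177, 0.1703]
t 5.0 tcp [0.3936 0.177  0.1703] target [0.395  0.1803 0.0902] open 0.0853 F [-0.4 -0.3  0.4] ff 0.0
shift [0.199 0.019 0.638] turn [-0.0008  0.0002 -0.0001] rows>= 1.3
```

View pics/c2.png

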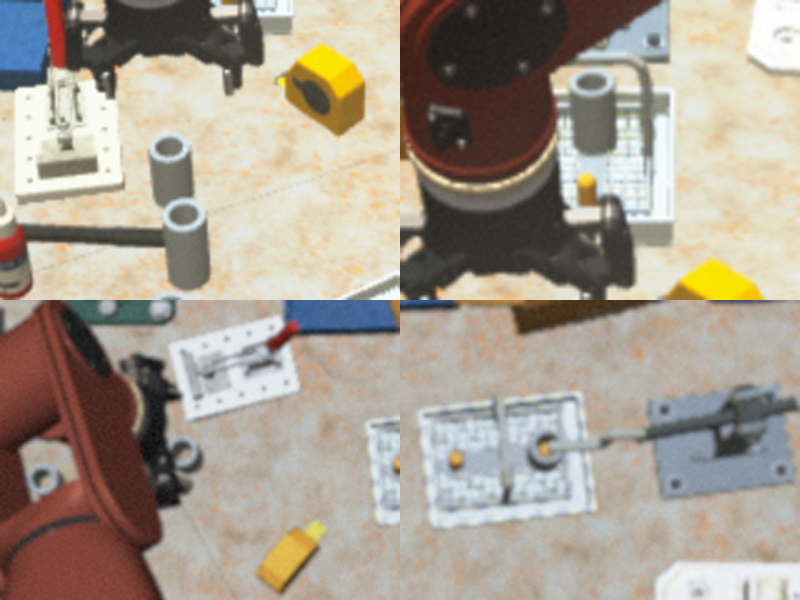

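```bash
python3 -m inch '[0.03,0.015,0,0,0,0,-0.3, 0.03,0.015,0,0,0,0,-0.3, 0.03,0.015,0,0,0,0,-0.3, 0.08,0.015,0.2,0,0,0,-0.3, 0.14,0.015,0.4,0,0,0,-0.3, 0.19,0.015,0.62,0,0,0,-0.3, 0.19,0.015,0.62,0,0,0,-0.3, 0.19,0.015,0.62,0,0,0,-0.3]' 40;  python3 -c "
from h import *
go([.397,.1665,.038],15)"
```

```text
t: 6.1
tcp_pos: [0.3959, 0.1821, 0.0954]
eef_rot: [1.918, 2.218, -0.251]
force: [0.6, 0.4, 0.8]
opening: 0.0556
finger_force: 0.0
t 6.1 tcp [0.3959 0.1821 0.0954] target [0.395  0.1803 0.0902] open 0.0556 F [0.6 0.4 0.8] ff 0.0
shift [-0.002 -0.01   0.045] turn [ 0.0002 -0.      0.    ] rows>= 0.1
```

```bash
python3 -m inch '[0,0,0.03,0,0,0,1, 0,0,0.03,0,0,0,1, 0,0,0.03,0,0,0,1, 0,0,0.03,0,0,0,1, 0,0,0.03,0,0,0,1,0,0,0.03,0,0,0,1]' 50;  python3 -m inch '[-0.12,0,-0.45,0,0,0,1, -0.24,0,-0.9,0,0,0,1, -0.24,0,-0.9,0,0,0,1,-0.24,0,-0.9,0,0,0,1]'; python3 -c "
from h import *
go([.3888,-.0615,.12],15)"
```

```text
t: 6.85
tcp_pos: [0.3965, 0.1814, 0.092]
eef_rot: [1.918, 2.218, -0.25]
force: [-0.1, 0.5, 6.0]
opening: 0.033
finger_force: 49.7
t: 7.35
tcp_pos: [0.395, 0.181, 0.202]
eef_rot: [1.919, 2.219, -0.253]
force: [-0.3, -1.1, -2.3]
opening: 0.0329
finger_force: 50.3
t 7.35 tcp [0.395 0.181 0.202] target [ 0.3868 -0.0477  0.1722] open 0.0329 F [-0.3 -1.1 -2.3] ff 50.311641208827496
shift [-1.747 -0.341  0.725] turn [-0.0001 -0.0001  0.    ] rows>= 3.7
```

```bash
python3 -m inch '[-0.45,-0.08,0.12,0,0,0,1, -0.9,-0.17,0.24,0,0,0,1, -0.9,-0.17,0.24,0,0,0,1]'|head -2;  python3 -m inch '[-0.42,-0.08,0.24,0,0,0,1, -0.836,-0.17,0.48,0,0,0,1, -0.836,-0.17,0.48,0,0,0,1,-0.836,-0.17,0.48,0,0,0,1,-0.836,-0.17,0.48,0,0,0,1]'|head -2; python3 -c "
from h import *
go([.3888,-.060,.115],15)
s=eyes.grab_frame('side')['img'];t=eyes.grab_frame('top')['img']
out=np.zeros((600,800,3),np.uint8)
out[:,:400]=cv2.resize(s[205:325,255:335],(400,600),interpolation=cv2.INTER_CUBIC)
out[:,400:]=cv2.resize(t[170:290,310:390],(400,600),interpolation=cv2.INTER_CUBIC)
cv2.imwrite('pics/c3.png',out[:,:,::-1])"
```

```text
t: 7.72
tcp_pos: [0.3895, 0.0645, 0.2003]
t: 8.35
tcp_pos: [0.3875, -0.0447, 0.1729]
t 8.35 tcp [ 0.3875 -0.0447  0.1729] target [ 0.3868 -0.0462  0.1672] open 0.0331 F [-0.1 -0.6 -1. ] ff 50.420742742717266
shift [ 0.001 -0.008  0.049] turn [ 0.     -0.0001  0.0004] rows>= 0.1
```

View pics/c3.png

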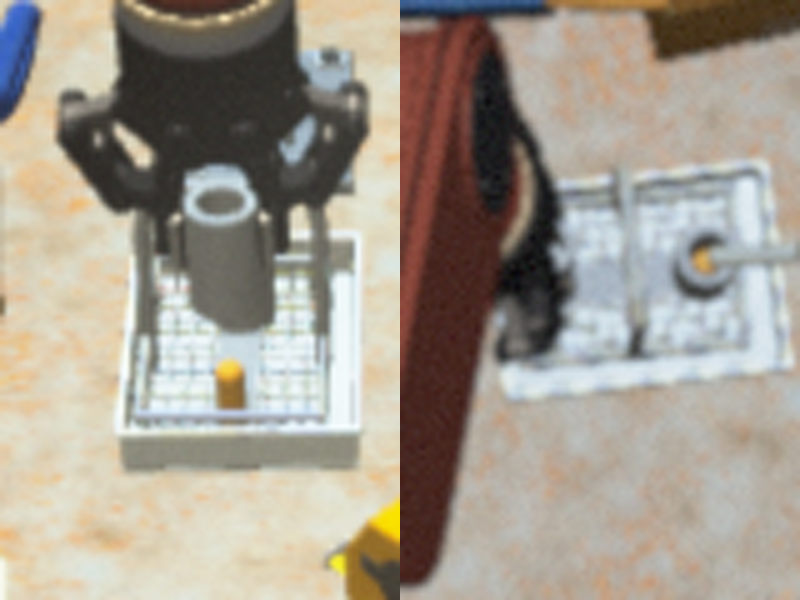

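```bash
python3 -c "
from h import *
f=eyes.grab_frame('side')
C=lambda x,y,z:ray(f,(255+x/5,205+y/5),z)
go([.3888,-.060,.115],15)
pr('rim',C(221,203,.137),'' and 0)
pr('rim outer l r',C(185,203,.137),C(257,203,.137))
pr('bottom low edge',C(234,331,.081),C(192,310,.081),C(275,310,.081))
pr('pin top',C(229,361,.0425)); pr('pin mid-top',C(229,368,.0355)); pr('foot',C(229,418,.0055)); pr('pin l/r',C(216,400,.02),C(244,400,.02))
"
```

```text
t 8.5 tcp [ 0.3877 -0.0449  0.1732] target [ 0.3868 -0.0462  0.1672] open 0.033 F [ 0.5  0.  -1.5] ff 50.409793853759766
shift [ 0.004 -0.009  0.051] turn [ 0.0001 -0.0001  0.0004] rows>= 0.1Traceback (most recent call last):
  File "<string>", line 6, in <module>
    pr('rim',C(221,203,.137),'' and 0)
    ~~^^^^^^^^^^^^^^^^^^^^^^^^^^^^^^^^
  File "h.py", line 17, in pr
    def pr(n,*a): print(n,*[np.round(v,4).tolist() for v in a])
                            ~~~~~~~~^^^^^
    return _wrapfunc(a, 'round', decimals=decimals, out=out)
    return _wrapit(obj, method, *args, **kwds)
    result = getattr(arr, method)(*args, **kwds)
numpy._core._exceptions._UFuncNoLoopError: ufunc 'multiply' did not contain a loop with signature matching types (dtype('<U1'), dtype('float64')) -> None
```

```bash
python3 -c "
from h import *
f=eyes.grab_frame('side')
C=lambda x,y,z:ray(f,(255+x/5,205+y/5),z)
pr('rim',C(221,203,.137))
pr('rim outer l r',C(185,203,.137),C(257,203,.137))
pr('bottom low edge',C(234,331,.081),C(192,310,.081),C(275,310,.081))
pr('pin top',C(229,361,.0425)); pr('pin mid-top',C(229,368,.0355)); pr('foot',C(229,418,.0055)); pr('pin l/r',C(216,400,.02),C(244,400,.02))
"
```

```text
rim [0.3872, -0.0532, 0.137]
rim outer l r [0.403, -0.0516, 0.137] [0.3713, -0.0548, 0.137]
bottom low edge [0.3806, -0.0335, 0.081] [0.4019, -0.0468, 0.081] [0.3646, -0.0506, 0.081]
pin top [0.3888, -0.0594, 0.0425]
pin mid-top [0.3896, -0.0628, 0.0355]
foot [0.3909, -0.0625, 0.0055]
pin l/r [0.3956, -0.0577, 0.02] [0.3826, -0.059, 0.02]
```

```bash
python3 -c "
from h import *
go([.3915,-.064,.090],15)"
```

```text
t 8.55 tcp [ 0.3877 -0.045   0.1733] target [ 0.3895 -0.0502  0.1422] open 0.0332 F [ 0.6  0.9 -1.2] ff 50.40924735367298
shift [0.024 0.009 0.262] turn [ 0.0001 -0.      0.0003] rows>= 0.5
```

```bash
python3 -m inch '[0.024,0.009,0.13,0,0,0,1, 0.024,0.009,0.262,0,0,0,1,0.024,0.009,0.262,0,0,0,1,0.024,0.009,0.262,0,0,0,1,0.024,0.009,0.262,0,0,0,1]'|head -2;python3 -c "
from h import *
f=eyes.grab_frame('side');s=f['img']
st=telemetry.observe();p=st['tcp_pos'];print(p)
z0=p[2]-.092
for v,c in[((.3915,-.062),(255,0,0)),((.3885,-.056),(0,255,0))]:
  pass
out=cv2.resize(s[230:310,260:340],(600,600),interpolation=cv2.INTER_CUBIC)
cv2.imwrite('pics/c4.png',out[:,:,::-1])
for q,m in masks('side','sleeve_mid'):
  ys,xs=np.nonzero(m);print(q,xs.min(),xs.max(),ys.min(),ys.max())
C=lambda x,y,z:proj(f,[[x,y,z]])[0].round(1)
g=p-.054*(.2588*U)
g=p[:2]-.014*U[:2]
print(g, [((C(*g,z)-[260,230])*7.5).round() for z in (z0+.056,z0)], ((C(.389,-.058,.0425)-[260,230])*7.5).round())
"
```

```text
t: 9.18
tcp_pos: [0.3898, -0.051, 0.1428]
[ 0.38973501 -0.05105453  0.1427616 ]
0.8 292 306 250 277
0.26 278 328 251 299
[ 0.39175097 -0.06490862] [array([290., 175.]), array([299., 321.])] [305. 357.]
```

View pics/c4.png

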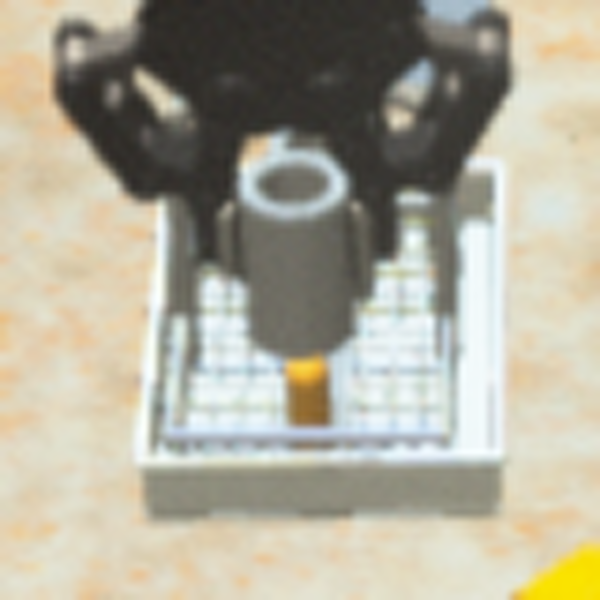

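```bash
python3 -c "
from h import *
go([.391,-.0608,.076],15);go([.391,-.0608,.052],15)"
```

```text
t 9.28 tcp [ 0.3896 -0.0511  0.1426] target [ 0.389  -0.047   0.1282] open 0.0327 F [-0.9 -0.1 -0.8] ff 50.394247993826866
shift [ 0.065 -0.001  0.108] turn [0.0002 0.     0.    ] rows>= 0.2
t 9.28 tcp [ 0.3896 -0.0511  0.1426] target [ 0.389  -0.047   0.1042] open 0.0327 F [-0.9 -0.1 -0.8] ff 50.394247993826866
shift [ 0.117 -0.001  0.301] turn [0.0002 0.     0.    ] rows>= 0.6
```

```bash
python3 -m inch '[0.033,-0.001,-0.009,0,0,0,1, 0.033,-0.001,-0.009,0,0,0,1,0.05,-0.001,0.05,0,0,0,1,0.065,-0.001,0.108,0,0,0,1,0.065,-0.001,0.108,0,0,0,1,0.065,-0.001,0.108,0,0,0,1]'
```

```text
t: 10.02
tcp_pos: [0.3885, -0.0471, 0.1274]
eef_rot: [1.919, 2.219, -0.253]
force: [-0.1, 0.2, -0.6]
opening: 0.0333
finger_force: 50.4
```

```bash
python3 -m inch '[0.026,0,0.1,0,0,0,1,0.052,0,0.193,0,0,0,1,0.052,0,0.193,0,0,0,1,0.052,0,0.193,0,0,0,1]'; python3 -c "
from h import *
s=eyes.grab_frame('side')['img'];t=eyes.grab_frame('top')['img']
out=np.zeros((600,800,3),np.uint8)
out[:,:400]=cv2.resize(s[205:325,255:335],(400,600),interpolation=cv2.INTER_CUBIC)
out[:,400:]=cv2.resize(t[170:290,310:390],(400,600),interpolation=cv2.INTER_CUBIC)
cv2.imwrite('pics/c5.png',out[:,:,::-1])"
```

```text
t: 10.52
tcp_pos: [0.3879, -0.0469, 0.103]
eef_rot: [1.92, 2.22, -0.254]
force: [-0.7, -2.2, -2.0]
opening: 0.033
finger_force: 50.3
```

View pics/c5.png

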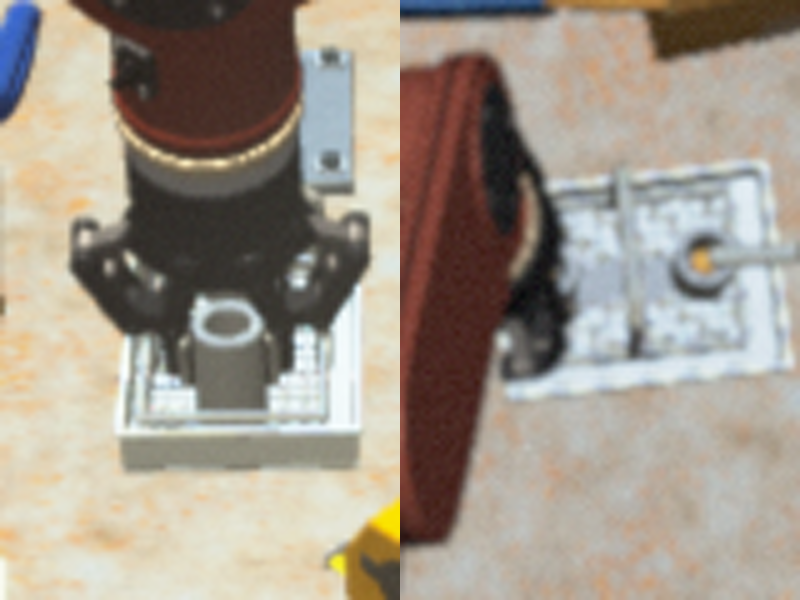

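```bash
python3 -m inch '[0,0,0,0,0,0,0.1, 0,0,0,0,0,0,-0.1,0,0,0,0,0,0,-0.15,0,0,0,0,0,0,-0.15,0,0,-0.2,0,0,0,-0.15,0,0,-0.5,0,0,0,-0.15,0,0,-0.9,0,0,0,-0.15,0,0,-0.9,0,0,0,-0.15,0,0,-0.9,0,0,0,-0.15]'; python3 -c "
from h import *
s=eyes.grab_frame('side')['img'];t=eyes.grab_frame('top')['img']
out=np.zeros((600,800,3),np.uint8)
out[:,:400]=cv2.resize(s[205:325,255:335],(400,600),interpolation=cv2.INTER_CUBIC)
out[:,400:]=cv2.resize(t[170:290,310:390],(400,600),interpolation=cv2.INTER_CUBIC)
cv2.imwrite('pics/c6.png',out[:,:,::-1])"
```

```text
t: 11.75
tcp_pos: [0.3843, -0.0193, 0.2075]
eef_rot: [1.918, 2.219, -0.252]
force: [0.0, -0.1, -0.2]
opening: 0.0489
finger_force: 0.0
```

View pics/c6.png

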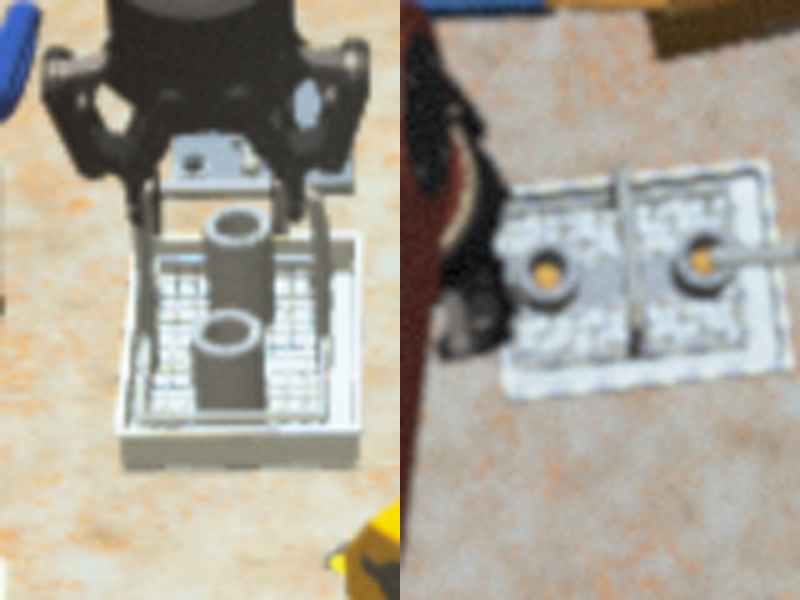

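```bash
cat >> h.py <<'E'
O=np.array([.413,-.3135,0]);V=np.array([-U[1],U[0],0])
def P(d,lat,z): return O+d*U+lat*V+z*K3
E
python3 -c "
from h import *
go(P(.315,-.008,.1),15,.0726);go(P(.315,-.008,.010),15,.0726)
f=eyes.grab_frame('top')
for d in((.067,.048),(.067,-.048)): pr('baseTpx',(proj(f,P(*d,.01))[0]-[310,170])*5+[400,0])
pr('pan end T', ray(f,(310+102/5,170+395/5),.024), ray(f,(310+390/5,170+367/5),.024),ray(f,(310+367/5,170+160/5),.024))
"
```

```text
t 11.85 tcp [ 0.3836 -0.0194  0.2064] target [0.3729 0.018  0.1701] open 0.0494 F [-1.1  0.5  0.6] ff 0.0
shift [ 0.388 -0.043  0.21 ] turn [-0.0004 -0.0001  0.0001] rows>= 0.9
t 11.85 tcp [ 0.3836 -0.0194  0.2064] target [0.3729 0.018  0.0801] open 0.0494 F [-1.1  0.5  0.6] ff 0.0
shift [ 0.582 -0.041  0.934] turn [-0.0004 -0.0001  0.0001] rows>= 2.1
baseTpx [902.6191, 351.2859]
baseTpx [875.1935, 178.1616]
pan end T [0.3287, -0.0388, 0.024] [0.3448, -0.1923, 0.024] [0.4575, -0.1806, 0.024]
```

```bash
python3 -m inch '[0.388,-0.04,0.1,0,0,0,-0.2, 0.388,-0.04,0.21,0,0,0,-0.2,0.43,-0.04,0.4,0,0,0,-0.2,0.5,-0.04,0.7,0,0,0,-0.2,0.582,-0.04,0.934,0,0,0,-0.2,0.582,-0.04,0.934,0,0,0,-0.2,0.582,-0.04,0.934,0,0,0,-0.2]'; python3 -c "
from h import *
go(P(.228,-.008,.010),15,.0726)"
```

```text
t: 12.78
tcp_pos: [0.3746, 0.0176, 0.082]
eef_rot: [1.919, 2.218, -0.253]
force: [0.1, -1.0, -1.0]
opening: 0.0517
finger_force: 0.0
t 12.78 tcp [0.3746 0.0176 0.082 ] target [ 0.3854 -0.0681  0.0801] open 0.0517 F [ 0.1 -1.  -1. ] ff 0.0
shift [-0.691 -0.014  0.201] turn [-0.  0. -0.] rows>= 1.4
```

```bash
python3 -m inch '[-0.08,0,0.033,0,0,0,-0.2,-0.15,0,0.053,0,0,0,-0.2,-0.2,0,0.07,0,0,0,-0.2,-0.26,0,0.084,0,0,0,-0.2,-0.32,0,0.1,0,0,0,-0.2,-0.38,0,0.116,0,0,0,-0.2,-0.44,0,0.132,0,0,0,-0.2,-0.5,0,0.15,0,0,0,-0.2,-0.56,-0.007,0.166,0,0,0,-0.2,-0.62,-0.01,0.182,0,0,0,-0.2,-0.62,-0.01,0.182,0,0,0,-0.2]'; python3 -c "
from h import *
go(P(.228,-.008,.010),15,.0726)
f=eyes.grab_frame('side');s=f['img'];g=eyes.grab_frame('top');t=g['img']
out=np.zeros((600,800,3),np.uint8)
out[:,:400]=cv2.resize(s[195:315,265:345],(400,600),interpolation=cv2.INTER_CUBIC)
out[:,400:]=cv2.resize(t[170:275,340:410],(400,600),interpolation=cv2.INTER_CUBIC)
cv2.imwrite('pics/c7.png',out[:,:,::-1])"
```

```text
t: 14.15
tcp_pos: [0.3846, -0.0592, 0.08]
eef_rot: [1.919, 2.217, -0.251]
force: [1.1, 1.5, 0.6]
opening: 0.0513
finger_force: 0.9
t 14.15 tcp [ 0.3846 -0.0592  0.08  ] target [ 0.3854 -0.0681  0.0801] open 0.0513 F [1.1 1.5 0.6] ff 0.8946625306271017
shift [-0.072 -0.004  0.019] turn [ 0.0002 -0.     -0.0002] rows>= 0.1
```

View pics/c7.png

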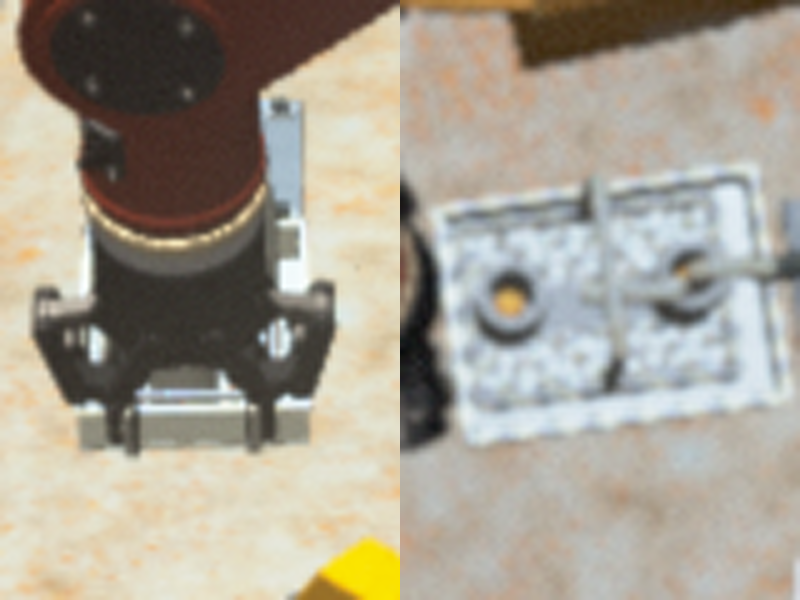

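```bash
python3 -m inch '[-0.04,0,0.011,0,0,0,-0.2,-0.075,0,0.02,0,0,0,-0.2,-0.075,0,0.02,0,0,0,-0.2]'|sed -n 2,4p;python3 -m inch '[-0.03,0,0.008,0,0,0,-0.2,-0.03,0,0.008,0,0,0,-0.2]'|sed -n 2,4p; python3 -m inch '[-0.03,0,0.008,0,0,0,-0.2,-0.03,0,0.008,0,0,0,-0.2]'|sed -n 2,4p
```

```text
tcp_pos: [0.3857, -0.0677, 0.0798]
eef_rot: [1.919, 2.218, -0.251]
force: [-0.6, 5.7, 3.2]
tcp_pos: [0.3862, -0.0713, 0.0798]
eef_rot: [1.92, 2.219, -0.251]
force: [-1.4, 7.8, 5.4]
tcp_pos: [0.3865, -0.0729, 0.0798]
eef_rot: [1.924, 2.219, -0.247]
force: [-4.0, 25.2, 16.0]
```

```bash
python3 -m inch '[0.1,0,-0.027,0,0,0,-0.2,0.25,0,-0.067,0,0,0,-0.2,0.25,0,-0.5,0,0,0,-0.2,0.25,0,-1,0,0,0,-0.2,0.25,0,-1,0,0,0,-0.2]'|head -2;python3 -m inch '[0,0,-0.5,0,0.0417,0,1,0,0,-0.95,0,0.0417,0,1,0,0,-0.95,0,0.0417,0,1,0,0,-0.95,0,0.0417,0,1]'|head -2; python3 -c "
from h import *
f=eyes.grab_frame('side');s=f['img'];g=eyes.grab_frame('top');t=g['img']
out=np.zeros((600,800,3),np.uint8)
out[:,:400]=cv2.resize(s[165:285,265:345],(400,600),interpolation=cv2.INTER_CUBIC)
out[:,400:]=cv2.resize(t[160:280,350:430],(400,600),interpolation=cv2.INTER_CUBIC)
cv2.imwrite('pics/c8.png',out[:,:,::-1])
go(P(-.1095,0,.23),0,.0726)"
```

```text
t: 15.75
tcp_pos: [0.3808, -0.0157, 0.1927]
t: 16.25
tcp_pos: [0.3731, 0.0128, 0.2965]
t 16.35 tcp [0.3727 0.0132 0.2957] target [ 0.4288 -0.4219  0.3026] open -0.0002 F [-0.1 -0.2 -0.3] ff 0.0
shift [-3.655 -0.06  -0.061] turn [-0.0006 -0.0002  0.    ] rows>= 7.0
```

View pics/c8.png

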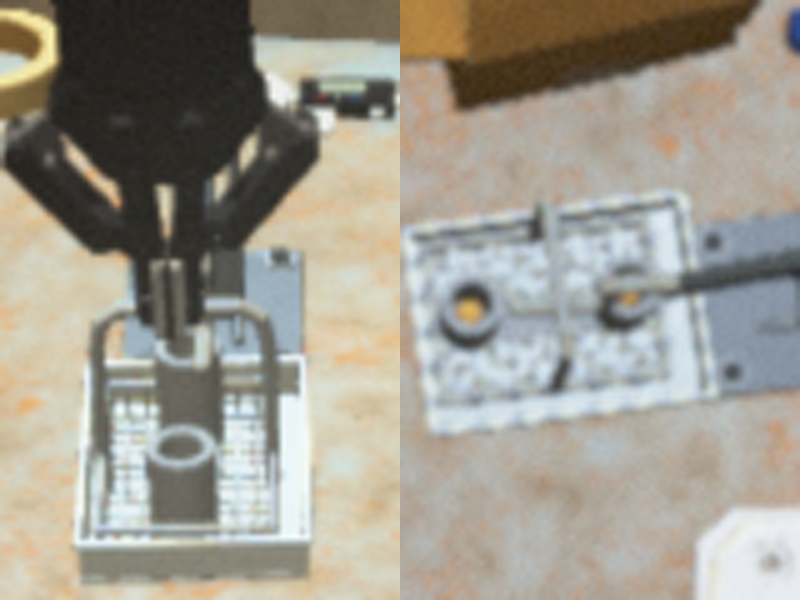

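```bash
python3 -c "
from h import *
f=eyes.grab_frame('top')
for p,z in(((552,296),.1125),((475,307),.0615),((628,297),.0615)):
  w=ray(f,(350+(p[0]-400)/5,160+p[1]/5),z);pr('',w,[(w-O)@U,(w-O)@V])
"
for i in 1 2 3; do python3 -m inch '[-0.5,0,0,0,0,0,1,-1,0,0,0,0,0,1,-1,0,0,0,0,0,1]'|head -2; done; python3 -c "
from h import *
go(P(-.1095,0,.21),0,.0726)"
```

```text
[0.3935, -0.1659, 0.1125] [0.1489, -0.002]
 [0.3971, -0.1293, 0.0615] [0.1846, -0.0108]
 [0.4029, -0.2093, 0.0615] [0.1045, -0.005]
t: 16.77
tcp_pos: [0.3905, -0.1086, 0.2965]
t: 17.15
tcp_pos: [0.4081, -0.2262, 0.2963]
t: 17.52
tcp_pos: [0.4257, -0.3441, 0.2958]
t 17.52 tcp [ 0.4257 -0.3441  0.2958] target [ 0.4288 -0.4219  0.2826] open -0.0 F [ 0.2 -0.3 -0.9] ff 0.0
shift [-0.646 -0.066  0.108] turn [-0.0003 -0.0005 -0.0003] rows>= 1.3
```

```bash
python3 -m inch '[-0.4,-0.03,0,0,0,0,1,-0.65,-0.06,0,0,0,0,1,-0.65,-0.06,0,0,0,0,1,-0.65,-0.06,0.1,0,0,0,1,-0.65,-0.06,0.1,0,0,0,1]'; python3 -c "
from h import *
go(P(-.1095,0,.20),0,.0726)
go(P(-.118,0,.16),0,.0726)
go(P(-.117,0,.122),0,.0726)
f=eyes.grab_frame('side');s=f['img'];g=eyes.grab_frame('top');t=g['img']
out=np.zeros((600,800,3),np.uint8)
out[:,:400]=cv2.resize(s[85:205,265:345],(400,600),interpolation=cv2.INTER_CUBIC)
out[:,400:]=cv2.resize(t[150:270,430:510],(400,600),interpolation=cv2.INTER_CUBIC)
cv2.imwrite('pics/c9.png',out[:,:,::-1])"
```

```text
t: 18.15
tcp_pos: [0.4296, -0.4189, 0.2839]
eef_rot: [-2.051, -2.375, -0.002]
force: [-0.1, 0.1, -0.6]
opening: -0.0
finger_force: 0.0
t 18.15 tcp [ 0.4296 -0.4189  0.2839] target [ 0.4288 -0.4219  0.2726] open -0.0 F [-0.1  0.1 -0.6] ff 0.0
shift [-0.024 -0.01   0.094] turn [-0.0002 -0.0006  0.0003] rows>= 0.2
t 18.15 tcp [ 0.4296 -0.4189  0.2839] target [ 0.43   -0.4303  0.2326] open -0.0 F [-0.1  0.1 -0.6] ff 0.0
shift [-0.096 -0.01   0.427] turn [-0.0002 -0.0006  0.0003] rows>= 0.8
t 18.15 tcp [ 0.4296 -0.4189  0.2839] target [ 0.4298 -0.4293  0.1946] open -0.0 F [-0.1  0.1 -0.6] ff 0.0
shift [-0.089 -0.009  0.744] turn [-0.0002 -0.0006  0.0003] rows>= 1.4
```

View pics/c9.png

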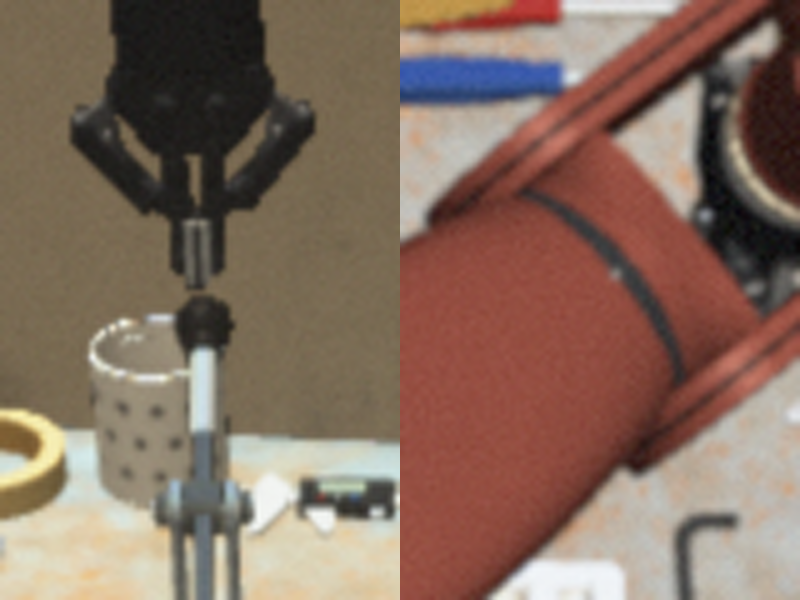

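```bash
python3 -m inch '[-0.04,-0.025,0.06,0,0,0,1,-0.05,-0.025,0.12,0,0,0,1,-0.06,-0.025,0.18,0,0,0,1,-0.075,-0.025,0.24,0,0,0,1,-0.085,-0.025,0.3,0,0,0,1,-0.095,-0.025,0.36,0,0,0,1,-0.1,-0.025,0.42,0,0,0,1,-0.1,-0.025,0.42,0,0,0,1]'; python3 -c "
from h import *
go(P(-.117,0,.122),0,.0726)"
```

```text
t: 19.25
tcp_pos: [0.4292, -0.4385, 0.24]
eef_rot: [2.049, 2.366, -0.009]
force: [-0.5, -10.1, 12.0]
opening: 0.0003
finger_force: 5.8
t 19.25 tcp [ 0.4292 -0.4385  0.24  ] target [ 0.4298 -0.4293  0.1946] open 0.0003 F [ -0.5 -10.1  12. ] ff 5.824195146560669
shift [0.08  0.015 0.377] turn [ 0.0005  0.002  -0.0002] rows>= 0.7
```

```bash
python3 -m inch '[0,0,-0.15,0,0,0,1,0.1,0,-0.15,0,0,0,1,0.1,0,-0.15,0,0,0,1]'; python3 -c "
from h import *
go(P(-.108,0,.122),0,.0726)
f=eyes.grab_frame('side');s=f['img']
out=cv2.resize(s[85:285,245:365],(480,800),interpolation=cv2.INTER_CUBIC)[:600]
cv2.imwrite('pics/c10.png',out[:,:,::-1])
for d in trace('side','lift_arm')[:2]:
  ys,xs=np.nonzero(d['mask']);print(d['p'],xs.min(),xs.max(),ys.min(),ys.max())
for ang in (0,.1,.2,.3,.4,.63):
  a=.4207-ang; pr(ang,proj(f,P(-.12*np.cos(a),0,.135+.12*np.sin(a)))[0]*1.)
"
```

```text
t: 19.62
tcp_pos: [0.4265, -0.4202, 0.2525]
eef_rot: [-2.053, -2.375, -0.002]
force: [-0.5, 0.2, -0.7]
opening: 0.0001
finger_force: 0.0
t 19.62 tcp [ 0.4265 -0.4202  0.2525] target [ 0.4286 -0.4204  0.1946] open 0.0001 F [-0.5  0.2 -0.7] ff 0.0
shift [-0.005  0.017  0.482] turn [-0.0001 -0.0004  0.0002] rows>= 0.9
0.7 300 311 153 225
0 [305.3771, 149.6251]
0.1 [305.5567, 152.669]
0.2 [305.7357, 155.9978]
0.3 [305.9125, 159.578]
0.4 [306.0857, 163.3756]
0.63 [306.4629, 172.7473]
```

View pics/c10.png

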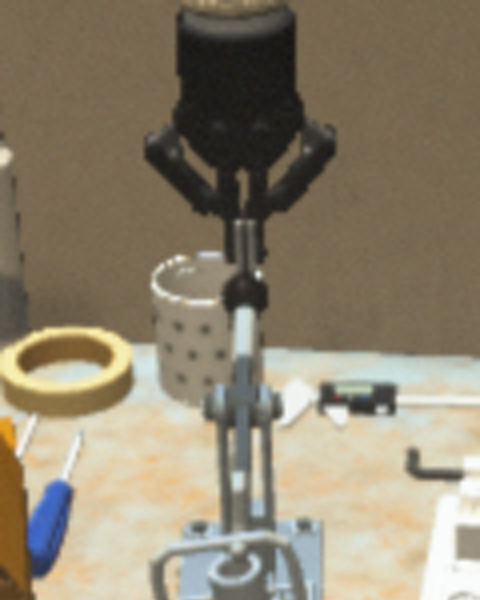

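```bash
python3 -m inch '[-0.06,0.015,0.03,0,0,0,1,-0.06,0.015,0.1,0,0,0,1,-0.07,0.015,0.15,0,0,0,1,-0.08,0.015,0.2,0,0,0,1,-0.09,0.015,0.25,0,0,0,1,-0.09,0.015,0.3,0,0,0,1,-0.09,0.015,0.3,0,0,0,1]'; python3 -c "
from h import *
go(P(-.117,0,.122),0,.0726)"
```

```text
t: 20.6
tcp_pos: [0.4303, -0.433, 0.2184]
eef_rot: [2.054, 2.375, -0.001]
force: [-1.1, -0.5, 7.4]
opening: -0.0
finger_force: 3.6
t 20.6 tcp [ 0.4303 -0.433   0.2184] target [ 0.4298 -0.4293  0.1946] open -0.0 F [-1.1 -0.5  7.4] ff 3.6471347138285637
shift [0.032 0.001 0.199] turn [ 0.0001  0.0003 -0.    ] rows>= 0.4
```

Good contact and no side force; continue down.

```bash
python3 -m inch '[0,0,0.05,0,0,0,1,0,0,0.1,0,0,0,1,0.01,0,0.14,0,0,0,1,0.01,0,0.18,0,0,0,1,0.01,0,0.18,0,0,0,1]'; python3 -m inch '[0,0,0.03,0,0,0,1,0,0,0.06,0,0,0,1,0,0,0.06,0,0,0,1]'
```

```text
t: 21.22
tcp_pos: [0.4303, -0.4329, 0.1981]
eef_rot: [2.053, 2.373, -0.003]
force: [-2.5, -1.1, 11.2]
opening: 0.0005
finger_force: 5.6
t: 21.6
tcp_pos: [0.4306, -0.4331, 0.1974]
eef_rot: [2.052, 2.373, -0.004]
force: [-14.9, 13.9, 46.9]
opening: 0.0002
finger_force: 23.7
```

```bash
python3 -m inch '[0,0,-0.1,0,0,0,1,0,0,-0.4,0,0,0,1,0,0,-0.8,0,0,0,1,0,0,-0.8,0,0,0,1,0,0,-0.8,0,0,0,1,0,0,-0.8,0,0,0,1,0,0,-0.8,0,0,0,1,0,0,-0.8,0,0,0,1]'; python3 -c "
from h import *
for c in('side','top'):
  f=eyes.grab_frame(c)
  for n in('carrier','lift_arm','pan','sleeve_mid','lever_knob'):
    for d in look_for(c,n)[:3]: print(c,n,round(d['p'],2),(np.array(d['box'])*[640,480,640,480]).round(0))
  # expectation: bar at hook-up pose
  pr('bar exp',proj(f,P(.135,0,.173))[0],proj(f,P(.149,0,.1125))[0]);pr('knob exp',proj(f,P(-.117,0,.110))[0])
  for sgn in(1,-1): pr('sleeve rims hung', proj(f,P(.135+.042*sgn,0,.173-.110+.059))[0])
  # dark knob centroid
  k=proj(f,P(-.117,0,.110))[0].astype(int);I=f['img'][k[1]-25:k[1]+20,k[0]-15:k[0]+16].sum(2)<150;ys,xs=np.nonzero(I)
  if len(xs): print('dark',len(xs),xs.mean()+k[0]-15,ys.mean()+k[1]-25)
"
```

```text
t: 22.6
tcp_pos: [0.4298, -0.4308, 0.2837]
eef_rot: [-2.054, -2.375, -0.001]
force: [0.6, -0.2, -0.7]
opening: -0.0003
finger_force: 0.0
side carrier 0.69 [284. 199. 327. 257.]
side carrier 0.54 [300. 169. 314. 208.]
side lift_arm 0.74 [301. 165. 311. 207.]
side pan 0.88 [281. 237. 329. 283.]
side pan 0.81 [334. 394. 402. 456.]
side pan 0.42 [269. 402. 292. 432.]
side sleeve_mid 0.68 [297. 229. 313. 246.]
side lever_knob 0.73 [298. 169. 312. 204.]
bar exp [304.556, 201.4873] [305.5093, 226.2756]
knob exp [306.4627, 172.8366]
sleeve rims hung [305.2369, 229.5906]
sleeve rims hung [305.5738, 210.2818]
dark 26 306.84615384615387 171.5
top carrier 0.55 [360. 192. 410. 235.]
top lift_arm 0.18 [351. 198. 400. 244.]
top pan 0.8 [351. 199. 404. 245.]
top pan 0.57 [175. 267. 223. 315.]
top sleeve_mid 0.49 [365. 215. 379. 229.]
bar exp [387.969, 214.5989] [380.4785, 219.9702]
knob exp [484.0336, 205.9786]
sleeve rims hung [369.7414, 220.7787]
sleeve rims hung [402.7618, 216.2627]
dark 82 496.8536585365854 191.71951219512195
```

```bash
python3 -m inch '[0,0,-0.1,0,0,0,1,0,0,-0.1,0,0,0,1,0,0,-0.1,0,0,0,1,0,0,-0.1,0,0,0,1,0,0,-0.1,0,0,0,1,0,0,-0.1,0,0,0,1,0,0,-0.1,0,0,0,1,0,0,-0.1,0,0,0,1,0,0,-0.1,0,0,0,1,0,0,-0.1,0,0,0,1]'|head -2; python3 -c "
from h import *
from rig import ticket
f=eyes.grab_frame('side')
for n in('carrier','sleeve_mid','lift_arm'):
    for d in look_for('side',n)[:1]: print(n,round(d['p'],2),(np.array(d['box'])*[640,480,640,480]).round(0))
print(ticket.sign_off())"
```

```text
t: 24.45
tcp_pos: [0.4299, -0.431, 0.2966]
carrier 0.91 [282. 197. 327. 257.]
sleeve_mid 0.52 [295. 230. 314. 251.]
lift_arm 0.67 [300. 164. 314. 208.]
the job is handed in; nothing more can be done
None
```

The job is handed in at about 24.5 s: the matching sleeve is on the empty pin, the pan is against the base, and the lever is pressed to its stop. The last camera check shows the carrier hanging from the hook, but no verdict came back, and I viewed 12 pictures where 10 were allowed.

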